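# Fetch the dish from behind the tall pots

## Robot

A 6-joint arm with a two-finger parallel gripper is mounted at the origin on the work surface. World frame = base frame: x ahead of the robot, y to its left, z up, the work surface at z = 0. Lengths are in mm, angles in rad, forces in N, time in s.
With the tool pointing down it reaches from about 350 to 975 mm from the base axis. Payload 7.1 kg.
Tool frame: the origin (TCP) lies midway between the tips of the shut fingers; the grasp point (between the pads) lies 19 mm behind it (ctrl.hold_point_z is the distance from the TCP to the grasp point, in mm); x points along the fingers, y is the direction in which the jaws open and shut, and the axes are right-handed (so a half turn about x gives the same grasp; the last joint's range is limited). The gripper opens to 88 mm and grips with 3 to 60 N. Pads are 20 mm wide; open, the fingers measure 115 mm over their backs; the gripper's body (75 mm by 178 mm) begins 61 mm behind the grasp point.
Start: joints at [-1.333, 0.423, 1.63, -0, 1.089, -0.019], TCP at [158.761, -604.483, 222.675] pointing down, gripper open.
Joint ranges: [-3, 3], [-0.9, 2.11], [0.09, 2.58], [-1.31, 4.45], [0.11, 2.69], [-2.54, 2.54]. Speed limits (rad/s): [2.39, 2.39, 3.01, 3.14, 3.14, 3.14].

## Interface

Orientations are given as a rotation vector (axis times angle).
In Python, from workcell import ctrl, get_image, calibration gives the robot as it stands.
- The arm moves only by the tool move_arm, never from a script. Its argument "rows" is a list of rows, each a list of 5 numbers: the shift along the world's x, y, z in mm, then the turn about the world's z in rad, then the closure, from -1 (fully open) to 1 (shut). In form: [[tx, ty, tz, roll, jaw], ...]. A call has 1 to 12 rows; each row is the pose to reach, as a shift and turn from the pose measured when the call began; what a row does not reach only later rows make up. A row lasts 1/8 s, in which the tool goes at most 62.5 mm and 10.7 degrees, less where a joint would pass 70% of its speed; a pose out of reach is approached as far as the arm can. A call with a gripper value outside its range is refused whole. The fingers move at their own pace and stop on an object; the grip force is fixed at half the most. Time passes only in rows, so rows that repeat a pose let the fingers close. It gives the time, the measured TCP pose, the force and the opening at its end, in the units of the state.
- ctrl.get_obs(): the state, without advancing time (a new reading comes with each control period).
- get_image(name): name is "side" or "top" or "wrist"; returns the picture (420x560x3 uint8, blue, green, red); there is no depth.
- calibration(name): a dict with "fx", "fy", "cx", "cy" (pixels), "D" ([k1, k2, p1, p2, k3] as OpenCV has them; the pictures are not rectified), "view" (4x4, takes a point from world to camera coordinates); the wrist camera has in their place "T_tool_cam" (4x4, takes a point from camera to tool coordinates, whose origin is the TCP and whose axes are the tool frame's). Camera axes: x right, y up, looking along -z (the intrinsics and any distortion apply to the point x, -y, -z); pixel columns grow to the right and rows downward; lengths in mm; the calibration is good to about 2 mm. A picture is of the moment at which its call begins: read the wrist's pose just before it. calibration takes no time and is no camera call.
- ctrl.close_job(): hands the job in, once; it reports no verdict.
The state is a dict: "t": time; "qpos": joint angles; "qvel": joint speeds; "joint_torque": joint torques, N m; "ee_pos": TCP position; "orientation": TCP orientation; "ft_force": force on the tool from outside, world axes, zero at the start; "moment": the same for the moment, N m; "width": finger opening in mm.
Only numpy, scipy, OpenCV 4.12 (cv2) and the standard library are available. Lean on these libraries where they do the work, as an engineer would, in place of code of your own. Each camera call takes 0.05 s, during which the arm holds its last target.

## Task

Take the tumbler, the square vase and the bottle vase off the dark ware board and stand them all upright on the white side board, without shifting the little dish they crowd round. Only then fetch the dish and stand it in the middle of the banding wheel; after that put each of the three pots back upright on its own spot on the ware board, exactly where it stood at the start. Tip nothing over and leave the brush jar, the steel bowl and the toy horse alone.

Things in the scene. Friction and masses are not known exactly. Their poses are not given: they have to be found in the camera images.
- tumbler: Tall straight round unglazed red-clay tumbler, open at the top: 54 mm outside diameter, 118 mm high, wall 5 mm, about 0.2 kg. Origin at the centre of its underside, z up. Loose; stands on one of the three cork-coloured spots of the ware board.
- square_vase: White straight-sided vase of square section, open at the top: 46 x 46 mm, 100 mm high, wall 6 mm, about 0.2 kg. Origin at the centre of its underside, z up, x and y square to its faces. Loose; stands on one of the three spots of the ware board.
- bottle_vase: Red-clay bottle-shaped vase: round belly 56 mm in diameter up to 62 mm, shoulder tapering to a straight round neck 28 mm in diameter from 88 mm up to the top at 132 mm (best held by the neck); about 0.25 kg. Origin at the centre of its underside, z up. Loose; stands on one of the three spots of the ware board.
- dish: Little low straight-sided round red-clay dish, open at the top: 58 mm outside diameter, 40 mm high, wall 5 mm, about 0.1 kg. Origin at the centre of its underside, z up. Loose; stands on the ware board on its far side, centre about 74 mm from that of the pot in front of it and of the pots on its left and right, no cork spot under it.
- ware_board: Fixed dark brown wooden board, 200 (x) x 250 (y) x 18 mm, its top 18 mm above the table. Origin at the centre of its underside, z up. Three flat cork-coloured round spots 66 mm in diameter (a colour only, no height) mark where pots stand, centred at (-54, 0), (8, 72) and (8, -72) mm in its x, y; the pots start within 3 mm of these, any pot on any spot; the dish stands at about (20, 0) mm.
- side_board: Fixed white board with a light wood strip along each long edge, 300 (x) x 170 (y) x 18 mm, its top 18 mm above the table. Empty at the start; the pots are set aside on it. Origin at the centre of its underside, z up. It lies to the left or to the right of the ware board.
- wheel: Potter's banding wheel: flat round aluminium disc 170 mm in diameter on a dark foot, with dark rings drawn about its centre; it does not turn. Its top is 60 mm above the table. Origin at the centre of the underside of the foot, on the axis, z up. It stands on the other side of the ware board from the side board.
- brush_jar: Bystander: blue round jar 72 mm in diameter, 95 mm high, with brushes standing up to about 205 mm. Origin at the centre of its underside. Loose; leave alone.
- steel_bowl: Bystander: shallow round steel bowl about 90 mm in diameter, 35 mm high. Origin at the centre of its underside. Loose; leave alone.
- horse: Bystander: white ceramic toy horse, 30 mm wide, about 150 mm long (y), 130 mm high. Origin on the table under its belly. Loose; leave alone.

How it is judged:
By the outcome, as a careful person would: the job done as asked, in the order asked, and still so for the second after the job is handed in, with the robot touching nothing.
It also fails if it takes over 147 s, if anything falls off the work surface, if the arm or the gripper's body presses on something with over 40 N, if the wrist force passes 120 N, or if a joint passes its speed limit or range.

## Working session

There is one attempt and no reset: what is moved stays moved. The work goes in short steps, Python scripts to look and compute and a tool call to move; the robot and the scene stay as the last step left them, time stands still between calls to the robot, and variables do not carry over. Pictures are saved under pics/ and viewed, and the job is handed in when it is done.

Besides the shell and the picture viewer there is one more tool, called after "Request:" as name(argument=value, ...), one argument or row to a line, values as JSON. move_arm: Moves the arm, as the interface text tells. Its arguments: {"type":"object","properties":{"rows":{"type":"array"}},"required":["rows"]}

```bash
ls; mkdir -p pics
python3 - <<'E'
from workcell import ctrl,get_image,calibration
import cv2
for n in ("side","top","wrist"):
    cv2.imwrite(f"pics/{n}0.png",get_image(n))
o=ctrl.get_obs()
print(o['t'],o['ee_pos'],o['orientation'],o['ft_force'],o['width'],ctrl.hold_point_z)
for n in ("side","top","wrist"): print(calibration(n))
E
```

```text
pics
0.15 [ 158.64348853 -604.09082406  222.07167093] [ 2.08490121  0.27044552 -2.08522567] [ 0.32089152 -0.08729478  0.27971221] 88.07215164960503 18.700000000000003
{'fx': 439.43716133968996, 'fy': 439.43716133968996, 'cx': 279.6368814713906, 'cy': 209.82065618935823, 'D': array([-0.0960693,  0.       ,  0.       ,  0.       ,  0.       ]), 'view': array([[ 9.83413320e-01, -1.80636626e-01, -1.63906109e-02,
        -6.25262851e+02],
       [ 1.44218124e-01,  7.23930878e-01,  6.74629688e-01,
        -1.11530920e+02],
       [-1.09997162e-01, -6.65803644e-01,  7.37974344e-01,
        -9.57941100e+02],
       [ 0.00000000e+00,  0.00000000e+00,  0.00000000e+00,
         1.00000000e+00]])}
{'fx': 405.94731111421174, 'fy': 405.94731111421174, 'cx': 277.22446648595684, 'cy': 207.84646633191792, 'D': array([-0.1121583,  0.       ,  0.       ,  0.       ,  0.       ]), 'view': array([[ 7.21928469e-03, -9.99611693e-01, -2.69136725e-02,
         4.30084681e+00],
       [ 9.83435382e-01,  2.22258261e-03,  1.81245441e-01,
        -6.32269045e+02],
       [-1.81115244e-01, -2.77763202e-02,  9.83069552e-01,
        -1.01754137e+03],
       [ 0.00000000e+00,  0.00000000e+00,  0.00000000e+00,
         1.00000000e+00]])}
{'fx': 322.0114026116748, 'fy': 322.0114026116748, 'cx': 276.7322342490319, 'cy': 211.7845021621167, 'D': array([-0.03776063,  0.        ,  0.        ,  0.        ,  0.        ]), 'T_tool_cam': array([[ 3.92306414e-04,  2.42031483e-01, -9.70268317e-01,
        -1.60162642e+02],
       [ 9.99999728e-01, -7.01547211e-04,  2.29328106e-04,
        -1.41654269e+00],
       [-6.25184410e-04, -9.70268143e-01, -2.42031692e-01,
        -6.52038133e+01],
       [ 0.00000000e+00,  0.00000000e+00,  0.00000000e+00,
         1.00000000e+00]])}
```

View pics/top0.png

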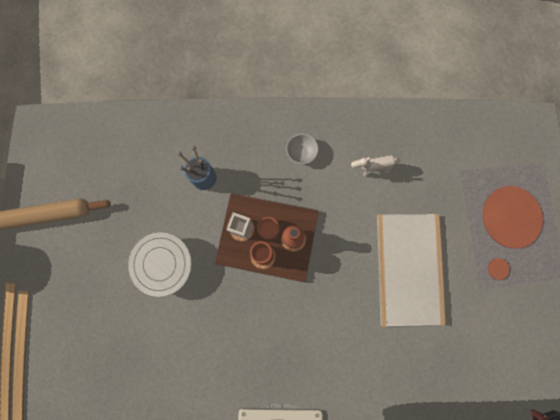

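View pics/side0.png

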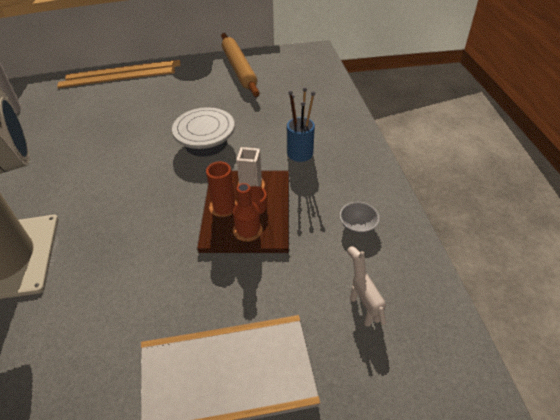

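View pics/wrist0.png

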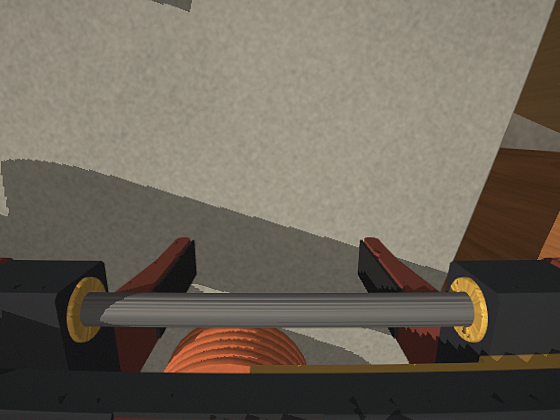

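```bash
cat > h.py <<'E'
import numpy as np,cv2
from scipy.spatial.transform import Rotation as R
from workcell import ctrl,get_image,calibration
def cam(name,obs=None):
    c=calibration(name)
    K=np.array([[c['fx'],0,c['cx']],[0,c['fy'],c['cy']],[0,0,1]])
    if name=='wrist':
        T=np.eye(4);T[:3,:3]=R.from_rotvec(obs['orientation']).as_matrix();T[:3,3]=obs['ee_pos']
        V=np.linalg.inv(T@c['T_tool_cam'])
    else: V=np.array(c['view'])
    return K,np.array(c['D']),V
def ray(name,pts,obs=None):
    K,D,V=cam(name,obs)
    p=cv2.undistortPoints(np.array(pts,float).reshape(-1,1,2),K,D).reshape(-1,2)
    d=np.c_[p[:,0],-p[:,1],-np.ones(len(p))]@V[:3,:3]
    return -V[:3,:3].T@V[:3,3],d
def onz(name,pts,z,obs=None):
    o,d=ray(name,pts,obs)
    return o+d*((z-o[2])/d[:,2])[:,None]
def proj(name,P,obs=None):
    K,D,V=cam(name,obs)
    P=np.array(P,float).reshape(-1,3)@V[:3,:3].T+V[:3,3]
    P=P*[1,-1,-1]
    return cv2.projectPoints(P,np.zeros(3),np.zeros(3),K,D)[0].reshape(-1,2)
E
python3 - <<'E'
from h import *
im=cv2.imread('pics/top0.png')
cv2.imwrite('pics/c1.png',cv2.resize(im[180:290,210:330],None,fx=6,fy=5.4,interpolation=cv2.INTER_CUBIC))
print(R.from_rotvec(ctrl.get_obs()['orientation']).as_matrix().round(3))
# white side board
hsv=cv2.cvtColor(im,cv2.COLOR_BGR2HSV)
print(hsv[270,410],hsv[270,382],hsv[210,305],hsv[270,340], hsv[254,262],hsv[225,240])
E
```

```text
[[-0.     0.254 -0.967]
 [ 0.001 -0.967 -0.254]
 [-1.    -0.001  0.   ]]
[ 18  33 188] [ 16 110 170] [  9 117  83] [ 21  26 127] [  8 134  99] [ 17  39 130]
```

View pics/c1.png

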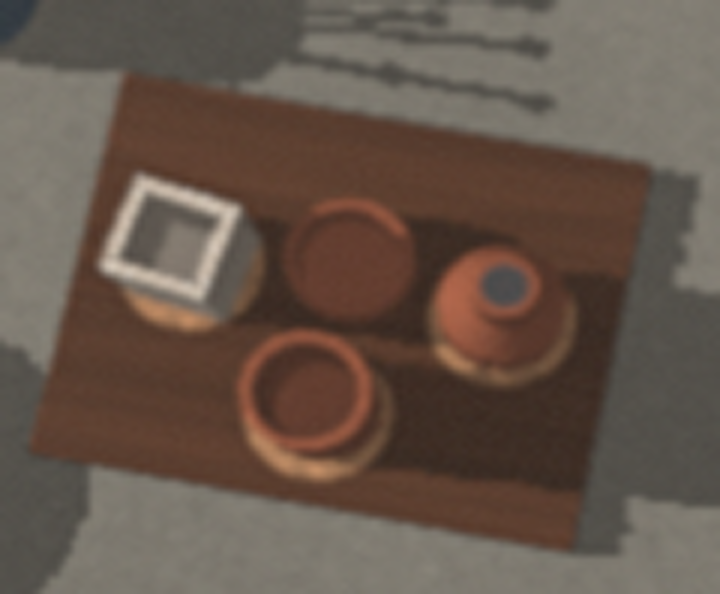

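Run:
```python
from h import *
m=lambda P:np.array([[(x+.5)/6-.5+210,(y+.5)/5.4-.5+180] for x,y in P])
C=onz('top',m([(125,72),(650,165),(577,550),(32,455)]),18)
print('board',C.round(1),[np.linalg.norm(C[i]-C[i-1]).round(1) for i in range(4)])
c=C.mean(0);
ux=(C[0]+C[1]-C[2]-C[3])[:2];uy=(C[0]+C[3]-C[1]-C[2])[:2]
a=np.arctan2(ux[1],ux[0]);b=np.arctan2(-uy[0],uy[1]);th=(a/1+b)/2;print(c,a,b)
Rm=np.array([[np.cos(th),-np.sin(th)],[np.sin(th),np.cos(th)]])
for s in [(-54,0),(8,72),(8,-72),(20,0)]: print(s,(c[:2]+Rm@s).round(1))
print('tum',onz('top',m([(307,390)]),136).round(1))
V=onz('top',m([(145,175),(243,210),(200,300),(100,268)]),118);print('vase',V.round(1),V.mean(0).round(1))
print('bot',onz('top',m([(506,286)]),150).round(1))
print('dish',onz('top',m([(350,259)]),58).round(1))
im=cv2.imread('pics/top0.png')
hsv=cv2.cvtColor(im,cv2.COLOR_BGR2HSV)
# wheel: disc edge points; side board
print('wheel c guess',onz('top',[(160,265)],60))
S=onz('top',[(378,214),(439,214),(445,326),(380,326)],18);print('side',S.round(1),S.mean(0))
for n,p in [('jar',(200,178)),('bowl',(303,149)),('horse',(378,165))]: print(n,onz('top',[p],60).round())
cv2.imwrite('pics/c2.png',cv2.resize(im[220:310,115:205],None,fx=6.5,fy=6.5,interpolation=cv2.INTER_CUBIC))
cv2.imwrite('pics/c3.png',cv2.resize(im[200:340,365:460],None,fx=4,fy=4,interpolation=cv2.INTER_CUBIC))
```

```text
board [[ 681.5  139.    18. ]
 [ 633.4 -103.2   18. ]
 [ 440.2  -69.1   18. ]
 [ 485.2  175.9   18. ]] [np.float64(199.7), np.float64(246.9), np.float64(196.2), np.float64(249.1)]
[560.07950073  35.64311155  18.        ] -0.18047020753006118 -0.1886567407693147
(-54, 0) [507.   45.6]
(8, 72) [581.2 105. ]
(8, -72) [554.7 -36.6]
(20, 0) [579.7  32. ]
tum [[509.9  44.1 136. ]]
vase [[610.3 114.4 118. ]
 [594.1  73.1 118. ]
 [552.2  90.1 118. ]
 [566.8 132.1 118. ]] [580.8 102.4 118. ]
bot [[555.3 -35.6 150. ]]
dish [[579.5  31.4  58. ]]
wheel c guess [[478.45604992 314.25783501  60.        ]]
side [[ 623.1 -268.1   18. ]
 [ 623.3 -438.7   18. ]
 [ 321.3 -439.9   18. ]
 [ 323.6 -264.7   18. ]] [ 472.83573131 -352.85696231   18.        ]
jar [[714. 217.  60.]]
bowl [[795. -62.  60.]]
horse [[ 750. -264.   60.]]
```

View pics/c2.png

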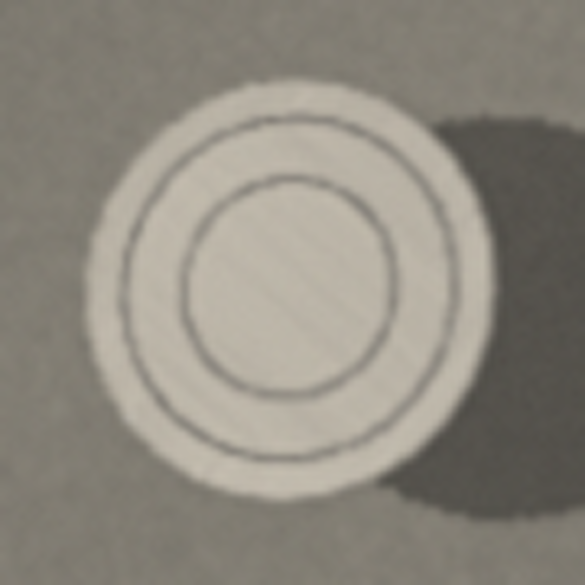

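View pics/c3.png

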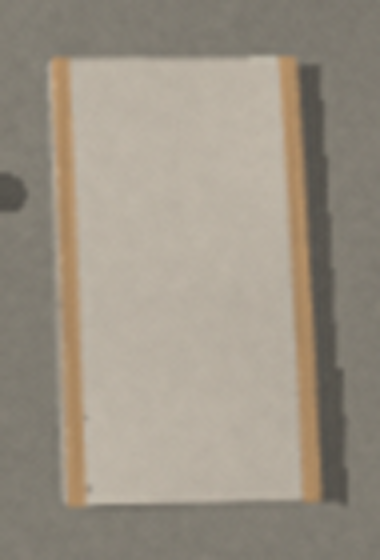

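Run:
```python
from h import *
print('wheel',onz('top',[(159.2,263.7)],60))
im=cv2.imread('pics/side0.png')
x0,y0=190,135;f=5
cr=cv2.resize(im[y0:y0+120,x0:x0+115],None,fx=f,fy=f,interpolation=cv2.INTER_CUBIC)
def circ(c,r,z,col):
    t=np.linspace(0,2*np.pi,60)
    p=proj('side',np.c_[c[0]+r*np.cos(t),c[1]+r*np.sin(t),0*t+z])
    q=((p-[x0,y0]+.5)*f-.5).round().astype(int)
    cv2.polylines(cr,[q],True,col,1)
circ((509.9,44.1),27,136,(0,255,0));circ((555.3,-35.6),14,150,(0,255,0));circ((579.5,31.4),29,58,(0,255,0))
circ((580.8,102.4),32.5,118,(255,255,0))
circ((555.3,-35.6),28,18,(0,255,0));circ((509.9,44.1),27,18,(0,255,0))
c=np.array([560.1,35.6]);th=-.185
for a in [(-54,0),(8,72),(8,-72)]:
    circ(c+[a[0]*np.cos(th)-a[1]*np.sin(th),a[0]*np.sin(th)+a[1]*np.cos(th)],33,18,(255,0,0))
cv2.imwrite('pics/c4.png',cr)
```

```text
wheel [[481.82392406 316.59278943  60.        ]]
```

View pics/c4.png

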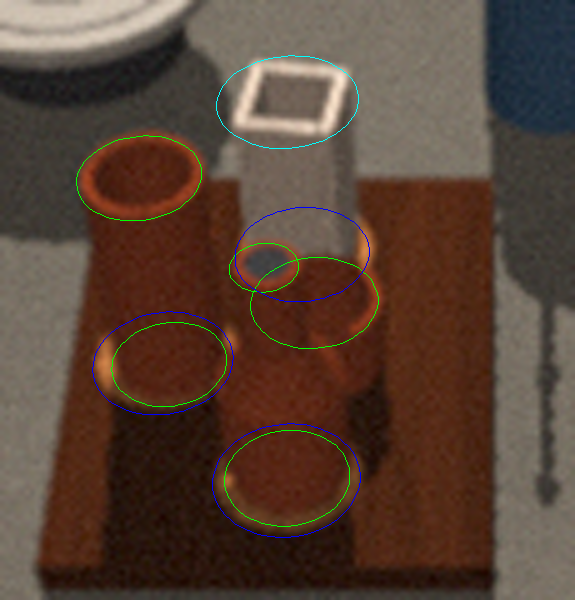

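Request:
move_arm(
  rows=[
    [30,40,70,-0.1,-1],
    [100,140,70,-0.3,-1],
    [200,285,70,-0.3,-1],
    [300,430,70,-0.3,-1],
    [397,568,70,-0.3,-1],
    [397,568,70,-0.3,-1],
    [397,568,70,-0.3,-1],
    [397,568,70,-0.3,-1],
    [397,568,70,-0.3,-1],
    [397,568,70,-0.3,-1],
    [397,568,70,-0.3,-1],
    [397,568,70,-0.3,-1],
  ],
)

```text
t: 1.65
ee_pos: [556.8, -33.4, 291.9]
orientation: [-2.2, 0.043, 2.2]
ft_force: [0.2, -0.1, -0.5]
width: 87.8
```

Run:
```python
from h import *
o=ctrl.get_obs();im=get_image('wrist');cv2.imwrite('pics/w1.png',im)
print(o['t'],o['ee_pos'],R.from_rotvec(o['orientation']).as_matrix().round(3),o['qpos'])
for c,r,z in [((509.9,44.1),27,136),((555.3,-35.6),14,150),((579.5,31.4),29,58)]:
    t=np.linspace(0,2*np.pi,60)
    p=proj('wrist',np.c_[c[0]+r*np.cos(t),c[1]+r*np.sin(t),0*t+z],o)
    cv2.polylines(im,[p.round().astype(int)],True,(0,255,0),1)
cv2.imwrite('pics/w1o.png',im)
```

```text
1.65 [556.83758686 -33.37451534 291.8786892 ] [[ 0.    -0.041 -0.999]
 [ 0.001 -0.999  0.041]
 [-1.    -0.001 -0.   ]] [-8.20039145e-02  2.49440030e-01  1.71258899e+00  1.56972674e-03
  1.17961367e+00  1.52894387e+00]
```

View pics/w1o.png

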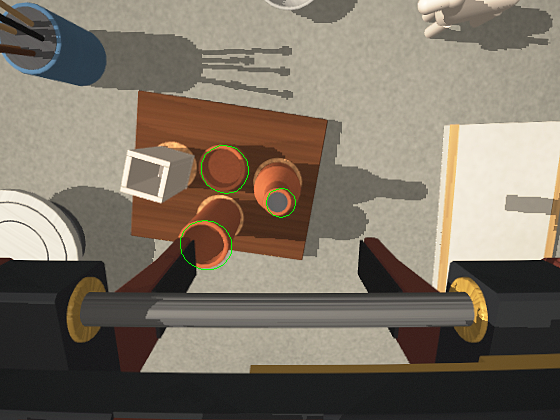

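Run:
```python
from h import *
im=cv2.imread('pics/w1.png')
cv2.imwrite('pics/c5.png',cv2.resize(im[125:275,110:310],None,fx=4,fy=4,interpolation=cv2.INTER_CUBIC))
o=ctrl.get_obs();e=o['ee_pos']
print(proj('wrist',[e,e+[0,44,0],e-[0,44,0],e+[0,44,19]],o).round(1))
```

```text
[[279.2 257.1]
 [196.9 260. ]
 [361.9 254. ]
 [187.3 275.3]]
```

View pics/c5.png

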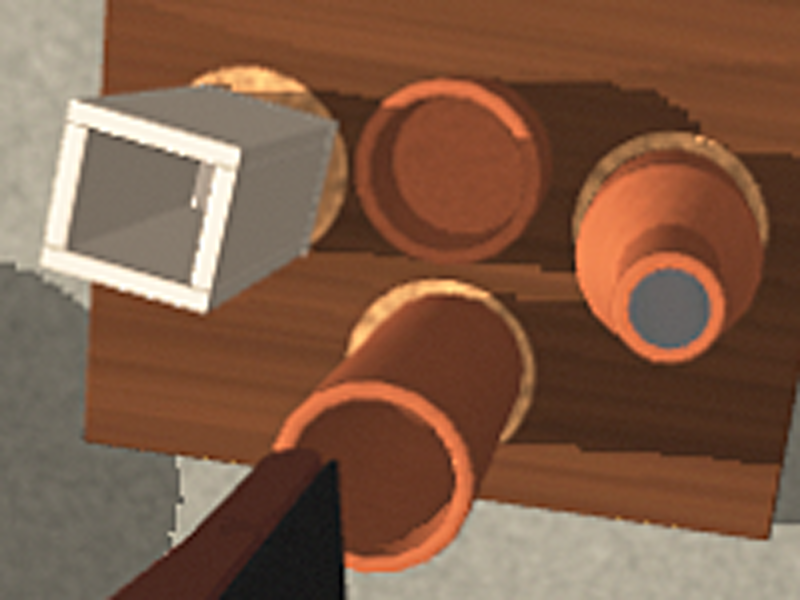

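Run:
```python
from h import *
o=ctrl.get_obs()
m=lambda P:np.array([[(x+.5)/4-.5+110,(y+.5)/4-.5+125] for x,y in P])
def rim(P,z): return onz('wrist',m(P),z,o)
print('bot',rim([(669,306)],150).round(1))
T=rim([(272,476),(474,476),(373,380),(373,572)],136);print('tum',T.round(1),T.mean(0).round(1))
V=rim([(72,98),(240,150),(208,312),(42,262)],118);print('vase',V.round(1),V.mean(0).round(1))
d=[V[1]-V[2],V[0]-V[3],V[0]-V[1],V[3]-V[2]];print([(np.arctan2(a[1],a[0]).round(3),np.linalg.norm(a).round(1)) for a in d])
D=rim([(355,171),(550,171),(452,78),(452,265)],58);print('dish',D.round(1),D.mean(0).round(1))
```

```text
bot [[558.6 -30.1 150. ]]
tum [[514.4  75.2 136. ]
 [512.5  22.4 136. ]
 [539.3  46.3 136. ]
 [486.6  51.4 136. ]] [513.2  48.8 136. ]
vase [[612.6 121.8 118. ]
 [597.4  79.6 118. ]
 [555.   93.3 118. ]
 [570.3 136.2 118. ]] [583.8 107.7 118. ]
[(np.float64(-0.312), np.float64(44.6)), (np.float64(-0.329), np.float64(44.7)), (np.float64(1.225), np.float64(44.8)), (np.float64(1.228), np.float64(45.6))]
dish [[584.9  65.2  58. ]
 [582.5   5.5  58. ]
 [611.5  33.3  58. ]
 [554.6  37.7  58. ]] [583.4  35.4  58. ]
```

Request:
move_arm(
  rows=[
    [0,0,-60,0,-1],
    [0,0,-120,0,-1],
    [0,0,-125,0,-1],
    [0,0,-127,0,-1],
  ],
)

```text
t: 2.2
ee_pos: [559.2, -32.0, 166.1]
orientation: [-2.202, 0.042, 2.197]
ft_force: [0.5, -0.9, 0.7]
width: 87.8
```

Run:
```python
from h import *
o=ctrl.get_obs();im=get_image('wrist')
print(o['t'],o['ee_pos'])
cv2.imwrite('pics/w2.png',cv2.resize(im[130:280,180:380],None,fx=4,fy=4,interpolation=cv2.INTER_CUBIC))
e=o['ee_pos'];print(proj('wrist',[e,[e[0],e[1],150]],o))
```

```text
2.2 [559.16497559 -31.98052845 166.1092834 ]
[[279.17628408 257.08050869]
 [279.04023463 246.64090624]]
```

View pics/w2.png

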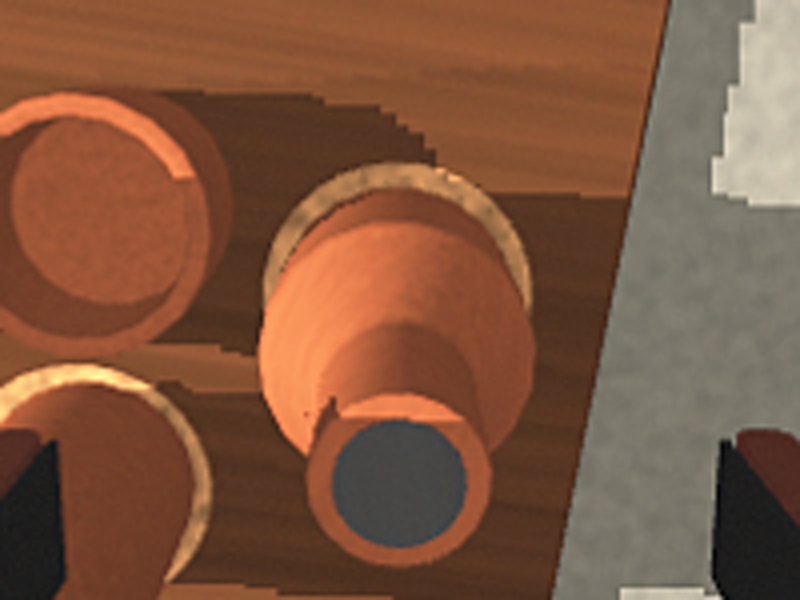

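Request:
move_arm(
  rows=[
    [-3,0,-25,0,-1],
    [-3,0,-54,0,-1],
    [-3,0,-54,0,-1],
    [-3,0,-54,0,-1],
  ],
)

```text
t: 2.75
ee_pos: [558.2, -32.2, 114.9]
orientation: [-2.208, 0.042, 2.192]
ft_force: [-0.3, 0.2, -0.2]
width: 87.9
```

Request:
move_arm(
  rows=[
    [0,0,0,0,0],
    [0,0,0,0,0.2],
    [0,0,0,0,1],
    [0,0,0,0,1],
    [0,0,0,0,1],
    [0,0,0,0,1],
  ],
)

```text
t: 3.5
ee_pos: [558.2, -32.2, 114.8]
orientation: [-2.207, 0.042, 2.192]
ft_force: [0.5, 0.4, -0.3]
width: 31.0
```

Request:
move_arm(
  rows=[
    [0,0,0,0,1],
    [0,0,0,0,1],
    [0,0,0,0,1],
  ],
)

```text
t: 3.88
ee_pos: [558.1, -32.3, 114.7]
orientation: [-2.207, 0.042, 2.192]
ft_force: [0.3, -0.1, -0.9]
width: 27.4
```

Request:
move_arm(
  rows=[
    [0,0,30,0,1],
    [0,0,80,0,1],
    [0,0,130,0,1],
    [0,-25,150,0,1],
    [2,-75,150,0,1],
    [3,-130,150,0,1],
    [4,-185,150,0,1],
    [5,-240,150,0,1],
    [6,-290,150,0,1],
    [7,-321,150,0,1],
    [7,-321,150,0,1],
    [7,-321,150,0,1],
  ],
)

```text
t: 5.38
ee_pos: [564.7, -352.4, 264.1]
orientation: [-2.205, 0.041, 2.193]
ft_force: [0.1, 0.4, -3.3]
width: 27.7
```

Run:
```python
from h import *
o=ctrl.get_obs();print(o['ee_pos'],o['ft_force'],o['width'])
cv2.imwrite('pics/w3.png',get_image('wrist'));cv2.imwrite('pics/s3.png',get_image('side'))
print(ctrl.get_obs()['ee_pos'])
```

```text
[ 564.69384314 -352.40788052  264.08816139] [ 0.07546683  0.37414222 -3.31765964] 27.71154406083893
[ 565.0622834  -351.93998435  264.51727427]
```

View pics/s3.png

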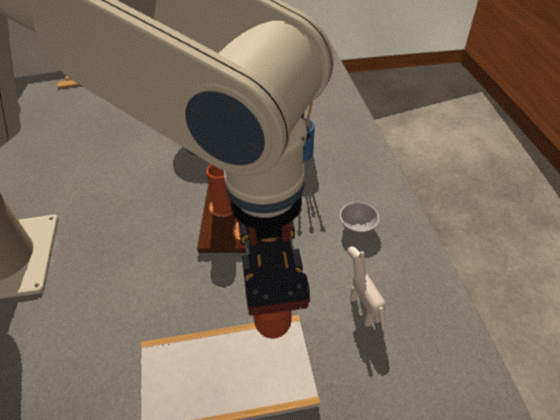

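View pics/w3.png

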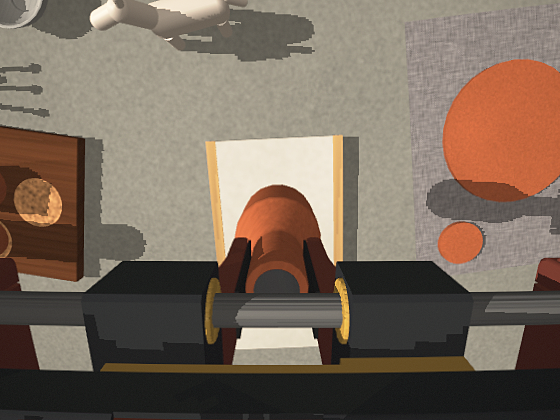

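Request:
move_arm(
  rows=[
    [0,0,-40,0,1],
    [0,0,-85,0,1],
    [0,0,-120,0,1],
    [0,0,-138,0,1],
    [0,0,-145,0,1],
    [0,0,-148,0,1],
    [0,0,-148,0,1],
    [0,0,-148,0,1],
  ],
)

```text
t: 6.48
ee_pos: [565.6, -352.3, 117.6]
orientation: [-2.209, 0.041, 2.192]
ft_force: [0.7, 0.6, -2.1]
width: 27.7
```

Request:
move_arm(
  rows=[
    [0,0,-1.5,0,1],
    [0,0,-3,0,1],
    [0,0,-3,0,1],
    [0,0,-3,0,1],
  ],
)

```text
t: 6.98
ee_pos: [565.7, -352.5, 114.7]
orientation: [-2.209, 0.042, 2.191]
ft_force: [0.3, -0.5, -0.9]
width: 27.6
```

Request:
move_arm(
  rows=[
    [0,0,0,0,0.5],
    [0,0,0,0,0.3],
    [0,0,0,0,0],
    [0,0,0,0,-1],
    [0,0,0,0,-1],
    [0,0,0,0,-1],
    [0,0,40,0,-1],
    [0,0,95,0,-1],
    [0,0,150,0,-1],
    [0,0,150,0,-1],
  ],
)

```text
t: 8.22
ee_pos: [568.1, -354.0, 270.5]
orientation: [-2.221, 0.047, 2.185]
ft_force: [-0.3, 0.4, -0.7]
width: 87.9
```

Run:
```python
from h import *
o=ctrl.get_obs();print(o['ee_pos'],o['ft_force'],o['width'])
cv2.imwrite('pics/w4.png',get_image('wrist'))
```

```text
[ 568.09036368 -353.98956683  270.46983855] [-0.25957707  0.43675981 -0.66759183] 87.90650270948738
```

View pics/w4.png

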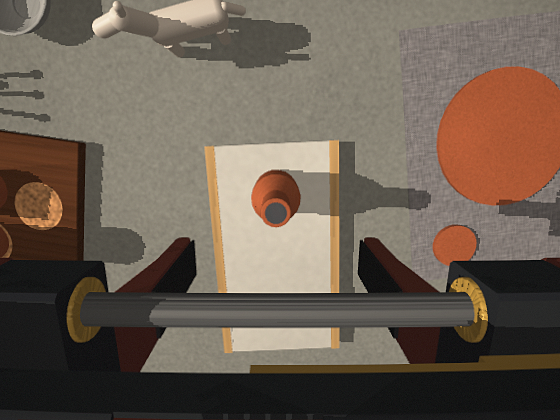

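Request:
move_arm(
  rows=[
    [-7,50,0,0,-1],
    [-14,105,0,0,-1],
    [-22,165,0,0,-1],
    [-30,225,0,0,-1],
    [-38,285,0,0,-1],
    [-46,345,0,0,-1],
    [-54,390,-20,0,-1],
    [-57,401,-60,0,-1],
    [-57,401,-95,0,-1],
    [-57,401,-97,0,-1],
    [-57,401,-97,0,-1],
  ],
)

```text
t: 9.65
ee_pos: [509.7, 47.7, 170.3]
orientation: [-2.214, 0.045, 2.189]
ft_force: [-1.1, -0.5, 1.1]
width: 87.5
```

Run:
```python
from h import *
o=ctrl.get_obs();im=get_image('wrist')
print(o['t'],o['ee_pos']);print(R.from_rotvec(o['orientation']).as_matrix().round(3))
cv2.imwrite('pics/w5.png',cv2.resize(im[100:300,160:400],None,fx=3,fy=3,interpolation=cv2.INTER_CUBIC))
e=o['ee_pos'];print(proj('wrist',[e,[e[0],e[1],136]],o))
```

```text
9.65 [509.68665865  47.74130844 170.33713286]
[[ 0.011 -0.04  -0.999]
 [-0.001 -0.999  0.04 ]
 [-1.     0.001 -0.011]]
[[279.18806261 257.04693144]
 [278.74602553 237.1869725 ]]
```

View pics/w5.png

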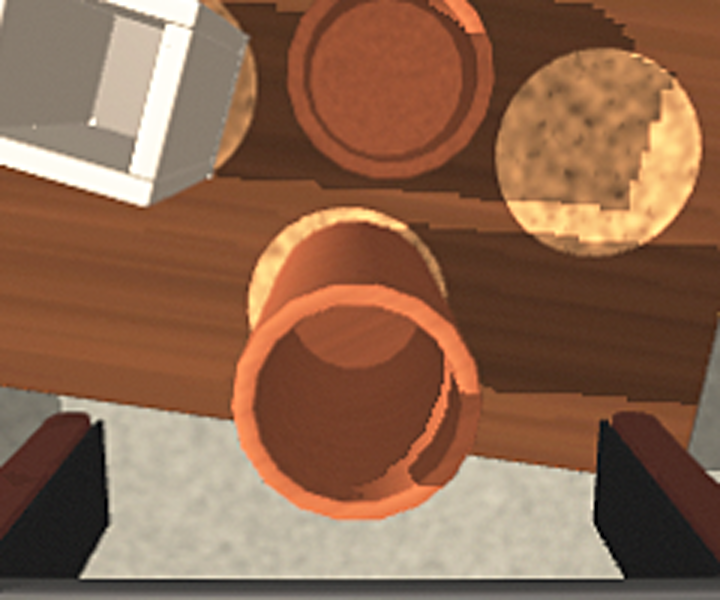

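Request:
move_arm(
  rows=[
    [2,0,-30,0,-1],
    [2,0,-65,0,-1],
    [2,0,-88,0,-1],
    [2,0,-88,0,-1],
    [2,0,-88,0,-1],
    [2,0,-88,0,-0.4],
    [2,0,-88,0,0.0],
    [2,0,-88,0,1],
    [2,0,-88,0,1],
    [2,0,-88,0,1],
    [2,0,-88,0,1],
  ],
)

```text
t: 11.08
ee_pos: [512.4, 47.7, 83.1]
orientation: [-2.216, 0.045, 2.187]
ft_force: [-0.0, -1.2, 2.6]
width: 54.0
```

Request:
move_arm(
  rows=[
    [0,0,30,0,1],
    [0,0,80,0,1],
    [-5,-25,100,0,1],
    [-10,-80,100,0,1],
    [-16,-140,100,0,1],
    [-22,-200,100,0,1],
    [-28,-260,100,0,1],
    [-34,-320,100,0,1],
    [-40,-375,100,0,1],
    [-42,-400,90,0,1],
    [-42,-400,50,0,1],
    [-42,-400,30,0,1],
  ],
)

```text
t: 12.58
ee_pos: [468.9, -350.9, 110.3]
orientation: [-2.211, 0.042, 2.189]
ft_force: [1.2, 0.0, -2.3]
width: 54.4
```

Request:
move_arm(
  rows=[
    [0,0,0,0,1],
    [0,0,0,0,1],
  ],
)

```text
t: 12.82
ee_pos: [468.9, -350.4, 110.2]
orientation: [-2.21, 0.041, 2.189]
ft_force: [0.8, 0.2, -2.5]
width: 54.3
```

Lower to about 83.

Request:
move_arm(
  rows=[
    [0,0,-12,0,1],
    [0,0,-22,0,1],
    [0,0,-26,0,1],
    [0,0,-26,0,1],
    [0,0,-27,0,1],
    [0,0,-27,0,1],
  ],
)

```text
t: 13.58
ee_pos: [469.0, -350.5, 83.4]
orientation: [-2.21, 0.041, 2.189]
ft_force: [-0.2, -0.3, -2.1]
width: 54.0
```

Request:
move_arm(
  rows=[
    [0,0,-1,0,1],
    [0,0,-1,0,1],
    [0,0,-1,0,1],
  ],
)

```text
t: 13.95
ee_pos: [469.2, -350.6, 83.1]
orientation: [-2.211, 0.042, 2.189]
ft_force: [-1.6, 2.2, 5.6]
width: 54.2
```

Request:
move_arm(
  rows=[
    [0,0,0,0,0],
    [0,0,0,0,-0.4],
    [0,0,0,0,-1],
    [0,0,0,0,-1],
    [0,0,0,0,-1],
    [0,0,40,0,-1],
    [0,0,95,0,-1],
    [0,0,150,0,-1],
    [0,0,180,0,-1],
  ],
)

```text
t: 15.08
ee_pos: [470.1, -351.3, 266.5]
orientation: [-2.216, 0.045, 2.186]
ft_force: [0.4, -0.1, 0.2]
width: 87.6
```

Run:
```python
from h import *
o=ctrl.get_obs();print(o['ee_pos'],o['ft_force'],o['width'],np.degrees(np.arctan2(*R.from_rotvec(o['orientation']).as_matrix()[[1,0],1])))
cv2.imwrite('pics/w6.png',get_image('wrist'))
```

```text
[ 470.06758377 -351.2942369   266.45762072] [ 0.3627874  -0.07831966  0.22145348] 87.59994687351146 -92.30529064596726
```

View pics/w6.png

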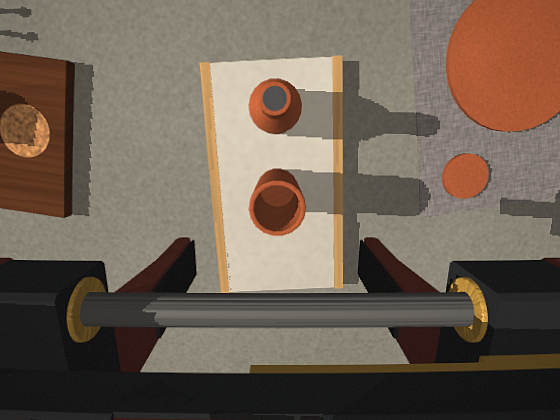

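Request:
move_arm(
  rows=[
    [12,50,0,-0.1,-1],
    [26,105,0,-0.2,-1],
    [40,165,0,-0.3,-1],
    [55,225,0,-0.3,-1],
    [70,285,0,-0.3,-1],
    [85,345,0,-0.3,-1],
    [100,405,-5,-0.3,-1],
    [112,452,-25,-0.3,-1],
    [112,457,-60,-0.3,-1],
    [112,457,-100,-0.3,-1],
    [112,457,-110,-0.3,-1],
    [112,457,-110,-0.3,-1],
  ],
)

```text
t: 16.62
ee_pos: [583.1, 104.6, 159.3]
orientation: [-2.055, 0.357, 2.023]
ft_force: [0.2, -0.6, -0.1]
width: 87.9
```

Run:
```python
from h import *
o=ctrl.get_obs();im=get_image('wrist')
M=R.from_rotvec(o['orientation']).as_matrix()
print(o['t'],o['ee_pos'],o['qpos']);print(M.round(3),np.degrees(np.arctan2(M[1,1],M[0,1])))
cv2.imwrite('pics/w7r.png',im)
cv2.imwrite('pics/w7.png',cv2.resize(im[100:300,160:400],None,fx=3,fy=3,interpolation=cv2.INTER_CUBIC))
e=o['ee_pos'];print(proj('wrist',[e,[e[0],e[1],118]],o))
```

```text
16.625 [583.14566891 104.55399222 159.33608797] [ 0.16282991  0.44949871  1.75804552 -0.013233    0.92145917  2.08206013]
[[ 0.014 -0.334 -0.942]
 [-0.008 -0.943  0.334]
 [-1.     0.003 -0.016]] -109.51059197081315
[[278.70934758 256.38285859]
 [278.08475596 233.65255756]]
```

View pics/w7.png

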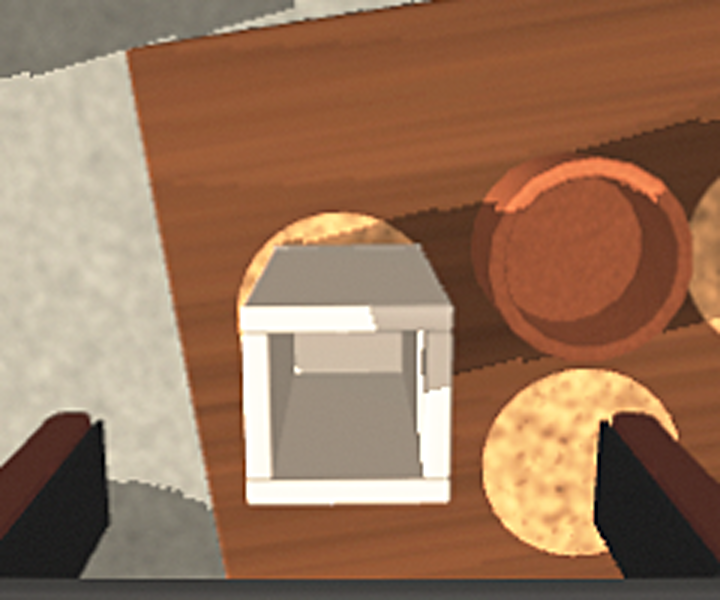

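Request:
move_arm(
  rows=[
    [0.5,2,-25,0,-1],
    [0.5,2,-60,0,-1],
    [0.5,2,-80,0,-1],
    [0.5,2,-80,0,-1],
    [0.5,2,-80,0,-1],
    [0.5,2,-80,0,-0.4],
    [0.5,2,-80,0,0.0],
    [0.5,2,-80,0,1],
    [0.5,2,-80,0,1],
    [0.5,2,-80,0,1],
    [0.5,2,-80,0,1],
    [0.5,2,-80,0,1],
  ],
)

```text
t: 18.18
ee_pos: [584.4, 106.5, 80.4]
orientation: [-2.057, 0.356, 2.021]
ft_force: [-0.9, -2.3, 1.6]
width: 46.2
```

Request:
move_arm(
  rows=[
    [0,0,30,0,1],
    [0,0,80,0,1],
    [-5,-15,130,0,1],
    [-26,-60,140,0,1],
    [-50,-112,140,0,1],
    [-75,-165,140,0,1],
    [-100,-220,140,0,1],
    [-125,-275,140,0,1],
    [-150,-330,140,0,1],
    [-175,-385,140,0,1],
    [-200,-438,140,0,1],
    [-209,-456,140,0,1],
  ],
)

```text
t: 19.68
ee_pos: [373.8, -351.8, 220.1]
orientation: [-2.054, 0.359, 2.019]
ft_force: [-0.2, -0.4, -1.9]
width: 46.1
```

Request:
move_arm(
  rows=[
    [0,0,-10,0,1],
    [0,0,-60,0,1],
    [0,0,-105,0,1],
    [0,0,-125,0,1],
    [0,0,-134,0,1],
    [0,0,-136,0,1],
    [0,0,-136,0,1],
    [0,0,-136,0,1],
  ],
)

```text
t: 20.68
ee_pos: [374.3, -352.2, 85.0]
orientation: [-2.056, 0.36, 2.018]
ft_force: [0.6, -0.2, -3.0]
width: 46.2
```

Request:
move_arm(
  rows=[
    [0,0,-2,0,1],
    [0,0,-4,0,1],
    [0,0,-4.5,0,1],
    [0,0,-4.5,0,1],
  ],
)

```text
t: 21.18
ee_pos: [374.3, -352.2, 80.5]
orientation: [-2.056, 0.36, 2.018]
ft_force: [0.1, -0.3, -2.5]
width: 45.5
```

Request:
move_arm(
  rows=[
    [0,0,-1,0,1],
    [0,0,-1,0,1],
    [0,0,-1,0,1],
  ],
)

```text
t: 21.55
ee_pos: [374.3, -352.5, 80.2]
orientation: [-2.057, 0.36, 2.018]
ft_force: [-2.4, 0.5, 6.3]
width: 46.0
```

Request:
move_arm(
  rows=[
    [0,0,0,0,0],
    [0,0,0,0,-0.4],
    [0,0,0,0,-1],
    [0,0,0,0,-1],
    [0,0,0,0,-1],
    [0,0,40,0,-1],
    [0,0,95,0,-1],
    [0,0,150,0,-1],
    [0,0,180,0,-1],
    [20,40,180,0,-1],
    [45,85,180,0,-1],
  ],
)

```text
t: 22.92
ee_pos: [419.6, -267.1, 260.9]
orientation: [-2.057, 0.363, 2.016]
ft_force: [0.1, 0.1, -0.5]
width: 88.0
```

Run:
```python
from h import *
o=ctrl.get_obs();print(o['ee_pos'],o['ft_force'],o['width'])
cv2.imwrite('pics/t8.png',get_image('top'));cv2.imwrite('pics/s8.png',get_image('side'))
```

```text
[ 419.57542511 -267.1477723   260.87574332] [ 0.09525044  0.12612246 -0.50809298] 88.00042501873314
```

View pics/t8.png

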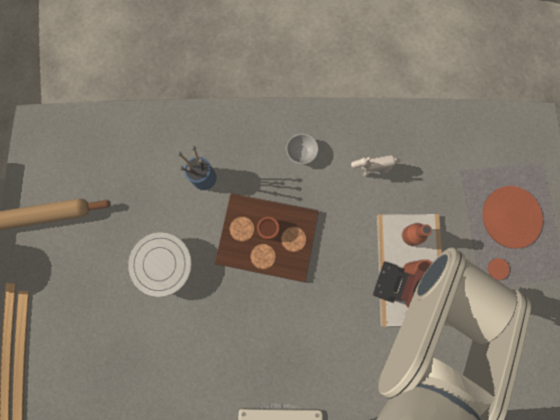

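View pics/s8.png

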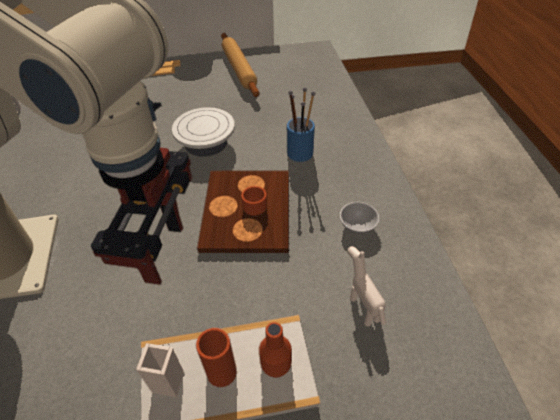

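Request:
move_arm(
  rows=[
    [22,42,0,0,-1],
    [50,92,0,0,-1],
    [78,145,0,0,-1],
    [106,198,-20,0,-1],
    [134,250,-60,0,-1],
    [158,294,-110,0,-1],
    [161,300,-145,0,-1],
    [161,300,-155,0,-1],
    [161,300,-155,0,-1],
  ],
)

```text
t: 24.15
ee_pos: [581.1, 34.8, 105.3]
orientation: [-2.058, 0.357, 2.021]
ft_force: [0.5, -0.4, 1.4]
width: 87.8
```

Run:
```python
from h import *
o=ctrl.get_obs();im=get_image('wrist')
print(o['t'],o['ee_pos'])
cv2.imwrite('pics/w9.png',cv2.resize(im[100:300,160:400],None,fx=3,fy=3,interpolation=cv2.INTER_CUBIC))
e=o['ee_pos'];print(proj('wrist',[e,[e[0],e[1],58]],o))
```

```text
24.15 [581.07781112  34.75883818 105.26150215]
[[278.70980395 256.37201369]
 [278.00542414 231.23774662]]
```

View pics/w9.png

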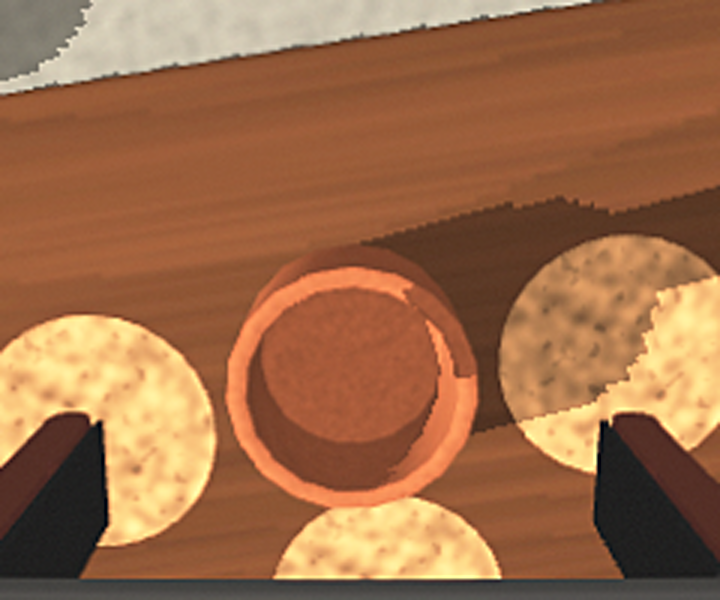

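Request:
move_arm(
  rows=[
    [1.8,0,-25,0,-1],
    [1.8,0,-60,0,-1],
    [1.8,0,-78,0,-1],
    [1.8,0,-82,0,-1],
    [1.8,0,-82,0,-1],
    [1.8,0,-82,0,-0.4],
    [1.8,0,-82,0,0.0],
    [1.8,0,-82,0,1],
    [1.8,0,-82,0,1],
    [1.8,0,-82,0,1],
    [1.8,0,-82,0,1],
  ],
)

```text
t: 25.58
ee_pos: [583.8, 34.6, 24.7]
orientation: [-2.06, 0.357, 2.018]
ft_force: [-1.3, -1.1, 6.1]
width: 58.8
```

Request:
move_arm(
  rows=[
    [0,0,30,0,1],
    [0,0,80,0.1,1],
    [-10,28,120,0.25,1],
    [-28,78,120,0.4,1],
    [-46,130,120,0.55,1],
    [-64,182,120,0.6,1],
    [-82,234,120,0.6,1],
    [-97,276,120,0.6,1],
    [-100,284,120,0.6,1],
    [-100,284,120,0.6,1],
    [-100,284,120,0.6,1],
  ],
)

```text
t: 26.95
ee_pos: [484.1, 317.4, 144.5]
orientation: [2.105, 0.27, -2.062]
ft_force: [-0.6, 0.5, -1.6]
width: 58.7
```

Run:
```python
from h import *
o=ctrl.get_obs();im=get_image('wrist')
print(o['t'],o['ee_pos'],o['qpos'].round(2),o['width'],o['ft_force'])
cv2.imwrite('pics/w10.png',im)
```

```text
26.95 [484.10308562 317.42013513 144.49545592] [ 0.56  0.45  1.8  -0.01  0.87  1.88] 58.71084047484 [-0.63076684  0.52814762 -1.56890578]
```

View pics/w10.png

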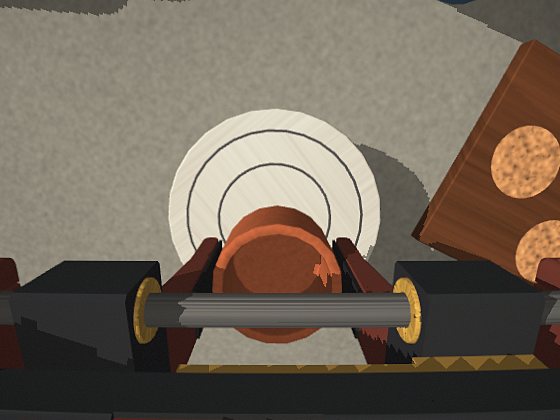

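Run:
```python
from h import *
from scipy.optimize import least_squares
o=ctrl.get_obs();im=cv2.imread('pics/w10.png')
g=cv2.cvtColor(im,cv2.COLOR_BGR2GRAY);h=cv2.cvtColor(im,cv2.COLOR_BGR2HSV)
m=((g>190)).astype(np.uint8)
m=cv2.morphologyEx(m,cv2.MORPH_CLOSE,np.ones((5,5)))
c=max(cv2.findContours(m,0,2)[0],key=cv2.contourArea).reshape(-1,2)
c=c[(c[:,1]<225)&((c[:,0]<215)|(c[:,0]>340)|(c[:,1]<150))]
P=onz('wrist',c,60,o)[:,:2]
f=lambda q:np.hypot(*(P-q[:2]).T)-q[2]
r=least_squares(f,[484,317,85],loss='soft_l1');print(len(P),r.x,np.abs(r.fun).mean())
P3=onz('wrist',c,60,o)
r2=least_squares(lambda q:np.hypot(*(P-q).T)-85,[484,317],loss='soft_l1');print(r2.x,np.abs(r2.fun).mean())
# top view
im=cv2.imread('pics/t8.png')
h=cv2.cvtColor(im,cv2.COLOR_BGR2GRAY);m=(h>145).astype(np.uint8);m[:, :110]=0;m[:,215:]=0;m[:220]=0;m[310:]=0
m=cv2.morphologyEx(m,cv2.MORPH_CLOSE,np.ones((5,5)))
c=max(cv2.findContours(m,0,2)[0],key=cv2.contourArea).reshape(-1,2)
P=onz('top',c,60)[:,:2];r=least_squares(f,[484,317,85],loss='soft_l1');print(len(P),r.x)
```

```text
152 [483.15639187 320.91159882  82.95776071] 0.24871813143994734
[480.66686277 320.3240982 ] 0.6214497526869757
94 [481.58454593 318.14835075  83.50564066]
```

Request:
move_arm(
  rows=[
    [-1,2.5,-25,0,1],
    [-1,2.5,-55,0,1],
    [-1,2.5,-68,0,1],
    [-1,2.5,-74,0,1],
    [-1,2.5,-74,0,1],
    [-1,2.5,-74,0,1],
  ],
)

```text
t: 27.75
ee_pos: [483.8, 320.1, 71.4]
orientation: [2.107, 0.271, -2.061]
ft_force: [1.6, -0.2, -1.0]
width: 58.2
```

Run:
```python
from h import *
from scipy.optimize import least_squares
o=ctrl.get_obs();im=get_image('wrist');cv2.imwrite('pics/w11.png',im)
print(o['t'],o['ee_pos'],o['ft_force'])
g=cv2.cvtColor(im,cv2.COLOR_BGR2GRAY)
m=((g>190)).astype(np.uint8)
m=cv2.morphologyEx(m,cv2.MORPH_CLOSE,np.ones((5,5)))
c=max(cv2.findContours(m,0,2)[0],key=cv2.contourArea).reshape(-1,2)
c=c[(c[:,1]<245)&((c[:,0]<195)|(c[:,0]>350)|(c[:,1]<140))]
P=onz('wrist',c,60,o)[:,:2]
f=lambda q:np.hypot(*(P-q[:2]).T)-q[2]
r=least_squares(f,[484,317,85],loss='soft_l1');print(len(P),r.x,np.abs(r.fun).mean())
for p in c: cv2.circle(im,tuple(int(v) for v in p),0,(0,0,255),-1)
cv2.imwrite('pics/w11o.png',im)
```

```text
27.75 [483.8132031  320.1438964   71.43426205] [ 1.56264984 -0.24321229 -0.95122171]
232 [486.78972429 323.06349231  79.48679468] 3.9194409713767957
```

View pics/w11o.png

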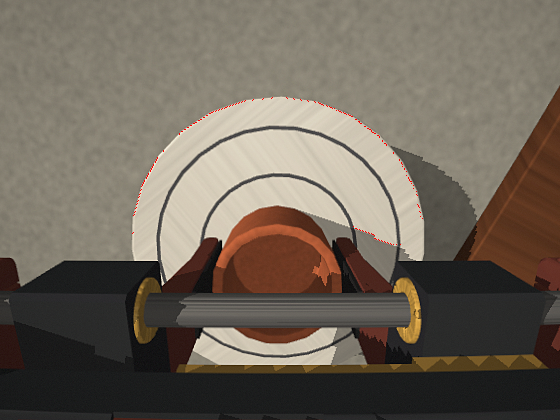

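Run:
```python
from h import *
from scipy.optimize import least_squares
o=ctrl.get_obs();im=cv2.imread('pics/w11.png')
g=cv2.cvtColor(im,cv2.COLOR_BGR2GRAY)
m=cv2.morphologyEx(((g>190)).astype(np.uint8),cv2.MORPH_CLOSE,np.ones((5,5)))
c=max(cv2.findContours(m,0,2)[0],key=cv2.contourArea).reshape(-1,2)
c=c[c[:,1]<245]
P=onz('wrist',c,60,o)[:,:2]
P=P[np.hypot(*(P-[483,320]).T)>78]
f=lambda q:np.hypot(*(P-q[:2]).T)-q[2]
r=least_squares(f,[484,317,85],loss='soft_l1');print(len(P),r.x,np.abs(r.fun).mean())
```

```text
200 [483.75983416 321.33247064  82.26602232] 0.2199827568122602
```

Request:
move_arm(
  rows=[
    [0,0.8,-2,0,1],
    [0,0.8,-4,0,1],
    [0,0.8,-4.5,0,1],
    [0,0.8,-4.5,0,1],
  ],
)

```text
t: 28.3
ee_pos: [483.7, 320.9, 66.8]
orientation: [2.107, 0.271, -2.061]
ft_force: [0.2, 0.5, -1.3]
width: 58.3
```

Request:
move_arm(
  rows=[
    [0,0,-1,0,1],
    [0,0,-1,0,1],
    [0,0,-1,0,1],
  ],
)

```text
t: 28.68
ee_pos: [483.8, 321.0, 66.7]
orientation: [2.107, 0.271, -2.061]
ft_force: [-2.3, -2.7, 7.6]
width: 58.8
```

Request:
move_arm(
  rows=[
    [0,0,0,0,-0.4],
    [0,0,0,0,-0.6],
    [0,0,0,0,-1],
    [0,0,0,0,-1],
    [0,0,0,0,-1],
    [0,0,40,0,-1],
    [0,0,95,0,-1],
    [0,0,150,0,-1],
    [0,0,180,0,-1],
    [0,-40,195,0,-1],
    [0,-90,195,0,-1],
    [0,-150,195,0,-1],
  ],
)

```text
t: 30.18
ee_pos: [483.7, 170.0, 262.1]
orientation: [2.108, 0.272, -2.059]
ft_force: [0.8, -0.4, -0.3]
width: 87.9
```

Run:
```python
from h import *
from scipy.optimize import least_squares
o=ctrl.get_obs();M=R.from_rotvec(o['orientation']).as_matrix()
print(o['t'],o['ee_pos'],np.arctan2(M[1,1],M[0,1]))
im=get_image('top');cv2.imwrite('pics/t12.png',im)
cv2.imwrite('pics/c12.png',cv2.resize(im[220:310,115:205],None,fx=6.5,fy=6.5,interpolation=cv2.INTER_CUBIC))
```

```text
30.175 [483.72275595 170.04180567 262.07029462] -1.3115932816662776
```

View pics/c12.png

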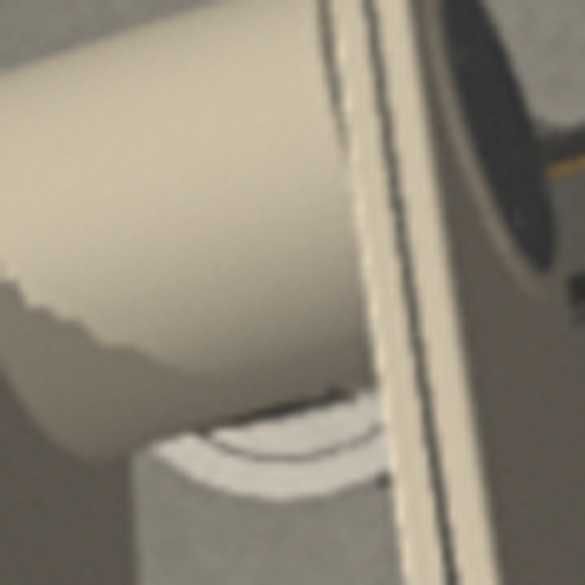

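Request:
move_arm(
  rows=[
    [-10,-50,0,-0.1,-1],
    [-20,-105,0,-0.25,-1],
    [-32,-160,0,-0.4,-1],
    [-45,-215,0,-0.55,-1],
    [-57,-270,0,-0.6,-1],
    [-69,-325,0,-0.6,-1],
    [-81,-380,0,-0.6,-1],
    [-93,-435,0,-0.6,-1],
    [-103,-490,0,-0.6,-1],
    [-109.5,-522.5,0,-0.6,-1],
    [-109.5,-522.5,0,-0.6,-1],
    [-109.5,-522.5,0,-0.6,-1],
  ],
)

```text
t: 31.72
ee_pos: [372.9, -357.5, 261.3]
orientation: [-2.057, 0.361, 2.019]
ft_force: [0.2, 0.1, -0.1]
width: 87.8
```

Run:
```python
from h import *
o=ctrl.get_obs();M=R.from_rotvec(o['orientation']).as_matrix()
print(o['t'],o['ee_pos'],np.arctan2(M[1,1],M[0,1]))
im=get_image('top');cv2.imwrite('pics/t13.png',im)
cv2.imwrite('pics/c13.png',cv2.resize(im[220:310,115:205],None,fx=6.5,fy=6.5,interpolation=cv2.INTER_CUBIC))
cv2.imwrite('pics/w13.png',get_image('wrist'))
```

```text
31.725 [ 372.9399372  -357.50139872  261.25095748] -1.9143513175716276
```

View pics/c13.png

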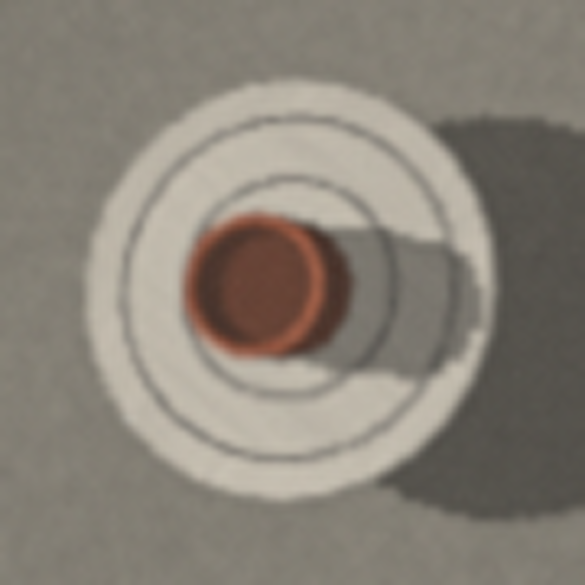

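View pics/w13.png

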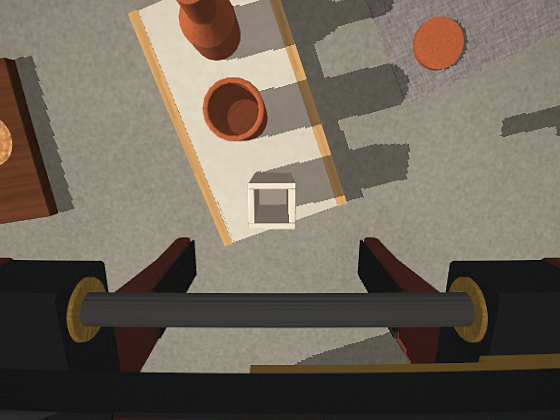

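Run:
```python
from h import *
m=lambda x,y:[((x+.5)/6.5-.5+115,(y+.5)/6.5-.5+220)]
print('dish rim',onz('top',m(255.5,286),100),'rings',onz('top',m(290,287.5),60),onz('top',m(289.5,288.5),60))
# rim extents
print(onz('top',m(184,286)+m(328,286)+m(256,213)+m(256,358),100))
```

```text
dish rim [[480.23883414 317.59640846 100.        ]] rings [[481.54172731 316.59909953  60.        ]] [[481.13589695 316.78631424  60.        ]]
[[479.77488945 346.41062882 100.        ]
 [480.67906881 288.59596585 100.        ]
 [508.67021819 318.94248999 100.        ]
 [452.40956716 315.9383992  100.        ]]
```

Request:
move_arm(
  rows=[
    [1.4,5,-40,0,-1],
    [1.4,5,-90,0,-1],
    [1.4,5,-125,0,-1],
    [1.4,5,-125,0,-1],
    [1.4,5,-125,0,-1],
  ],
)

```text
t: 32.45
ee_pos: [375.6, -352.2, 137.7]
orientation: [-2.06, 0.361, 2.019]
ft_force: [-0.6, -0.4, 0.9]
width: 87.7
```

Run:
```python
from h import *
o=ctrl.get_obs();M=R.from_rotvec(o['orientation']).as_matrix()
im=get_image('wrist')
print(o['t'],o['ee_pos'],np.arctan2(M[1,1],M[0,1]))
e=o['ee_pos'];print(proj('wrist',[[e[0],e[1],118]],o))
cv2.imwrite('pics/w14.png',cv2.resize(im[100:300,160:400],None,fx=3,fy=3,interpolation=cv2.INTER_CUBIC))
```

```text
32.45 [ 375.61238832 -352.17246678  137.72160483] -1.9120308873461465
[[278.31444704 244.48353076]]
```

View pics/w14.png

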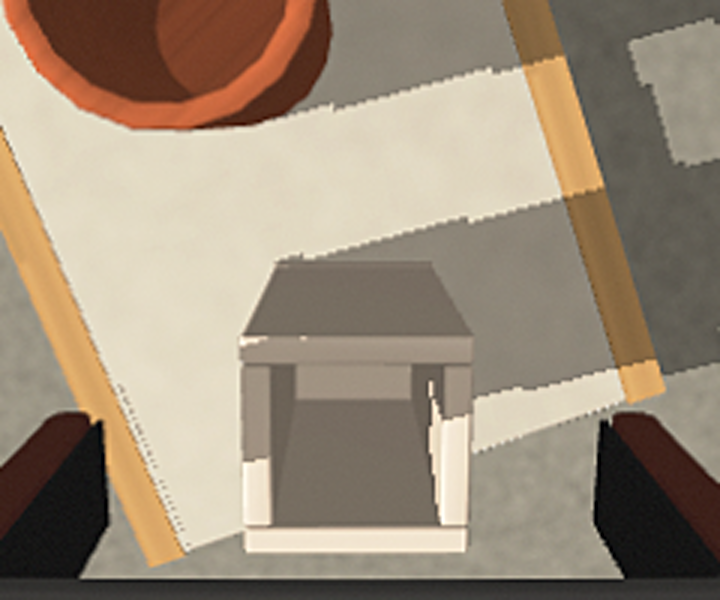

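Request:
move_arm(
  rows=[
    [-1,-0.3,-25,0,-1],
    [-1,-0.3,-50,0,-1],
    [-1,-0.3,-58,0,-1],
    [-1,-0.3,-58,0,-1],
    [-1,-0.3,-58,0,-0.4],
    [-1,-0.3,-58,0,0],
    [-1,-0.3,-58,0,1],
    [-1,-0.3,-58,0,1],
    [-1,-0.3,-58,0,1],
    [-1,-0.3,-58,0,1],
    [-1,-0.3,-58,0,1],
  ],
)

```text
t: 33.88
ee_pos: [374.8, -352.9, 80.2]
orientation: [-2.062, 0.362, 2.018]
ft_force: [-0.1, 0.2, 2.0]
width: 45.9
```

Request:
move_arm(
  rows=[
    [0,0,30,0,1],
    [0,0,80,0,1],
    [3,10,130,0,1],
    [24,50,140,0,1],
    [48,105,140,0,1],
    [73,160,140,0,1],
    [98,215,140,0,1],
    [123,270,140,0,1],
    [148,325,140,0,1],
    [173,380,140,0,1],
    [198,435,140,0,1],
    [210,459,140,0,1],
  ],
)

```text
t: 35.38
ee_pos: [585.2, 109.1, 219.5]
orientation: [-2.062, 0.359, 2.02]
ft_force: [-0.5, -1.2, -2.8]
width: 46.0
```

Request:
move_arm(
  rows=[
    [0,0,0,0,1],
    [0,0,-40,0,1],
    [0,0,-85,0,1],
    [0,0,-110,0,1],
    [0,0,-125,0,1],
    [0,0,-125,0,1],
    [0,0,-125,0,1],
  ],
)

```text
t: 36.25
ee_pos: [586.0, 108.9, 95.5]
orientation: [-2.064, 0.359, 2.018]
ft_force: [0.7, 0.2, -2.4]
width: 45.7
```

Request:
move_arm(
  rows=[
    [-1.2,-2.8,-3,0,1],
    [-1.2,-2.8,-8,0,1],
    [-1.2,-2.8,-11,0,1],
    [-1.2,-2.8,-11,0,1],
  ],
)

```text
t: 36.75
ee_pos: [584.5, 106.1, 84.2]
orientation: [-2.063, 0.359, 2.019]
ft_force: [-0.1, 0.4, -2.6]
width: 46.1
```

Request:
move_arm(
  rows=[
    [0.3,0,-2,0,1],
    [0.3,0,-4,0,1],
    [0.3,0,-5,0,1],
    [0.3,0,-5,0,1],
  ],
)

```text
t: 37.25
ee_pos: [585.0, 106.1, 80.2]
orientation: [-2.063, 0.359, 2.019]
ft_force: [-3.0, -0.8, 8.3]
width: 45.9
```

Contact at the same height as at the start. Release and lift, then check by the wrist camera.

Request:
move_arm(
  rows=[
    [0,0,0.5,0,0.4],
    [0,0,0.5,0,-0.2],
    [0,0,0.5,0,-1],
    [0,0,0.5,0,-1],
    [0,0,0.5,0,-1],
    [0,0,40,0,-1],
    [0,0,80,0,-1],
    [0,0,80,0,-1],
    [0,0,80,0,-1],
  ],
)

```text
t: 38.38
ee_pos: [584.5, 106.0, 159.7]
orientation: [-2.063, 0.359, 2.02]
ft_force: [-0.6, 0.0, -0.5]
width: 87.8
```

Run:
```python
from h import *
o=ctrl.get_obs();im=get_image('wrist')
M=R.from_rotvec(o['orientation']).as_matrix()
print(o['t'],o['ee_pos'],np.arctan2(M[1,1],M[0,1]));cv2.imwrite('pics/w15r.png',im)
cv2.imwrite('pics/w15.png',cv2.resize(im[100:300,160:400],None,fx=3,fy=3,interpolation=cv2.INTER_CUBIC))
```

```text
38.375 [584.45898543 106.04506165 159.66586156] -1.909835574677269
```

View pics/w15.png

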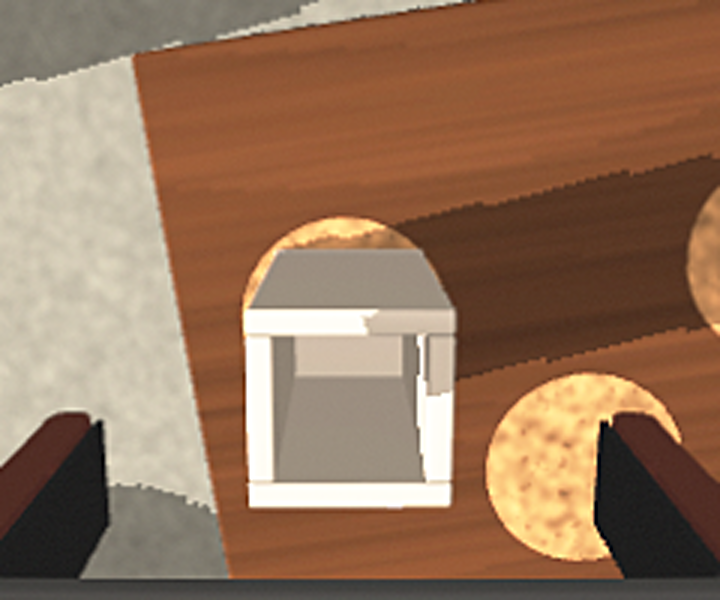

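Request:
move_arm(
  rows=[
    [0,0,50,0,-1],
    [-10,-40,90,0.1,-1],
    [-24,-95,90,0.2,-1],
    [-38,-150,90,0.3,-1],
    [-52,-205,90,0.3,-1],
    [-66,-260,90,0.3,-1],
    [-80,-315,90,0.3,-1],
    [-94,-370,90,0.3,-1],
    [-108,-425,90,0.3,-1],
    [-115,-455,90,0.3,-1],
    [-115,-455,60,0.3,-1],
    [-115,-455,20,0.3,-1],
  ],
)

```text
t: 39.92
ee_pos: [468.7, -349.7, 177.5]
orientation: [-2.227, 0.052, 2.181]
ft_force: [0.2, 0.7, -0.9]
width: 87.8
```

Run:
```python
from h import *
o=ctrl.get_obs();M=R.from_rotvec(o['orientation']).as_matrix()
im=get_image('wrist')
print(o['t'],o['ee_pos'],np.arctan2(M[1,1],M[0,1]))
e=o['ee_pos'];print(proj('wrist',[[e[0],e[1],136]],o))
cv2.imwrite('pics/w16.png',cv2.resize(im[100:300,160:400],None,fx=3,fy=3,interpolation=cv2.INTER_CUBIC))
```

```text
39.925 [ 468.66167793 -349.6676993   177.47805035] -1.611186146347705
[[278.31747203 234.41717068]]
```

View pics/w16.png

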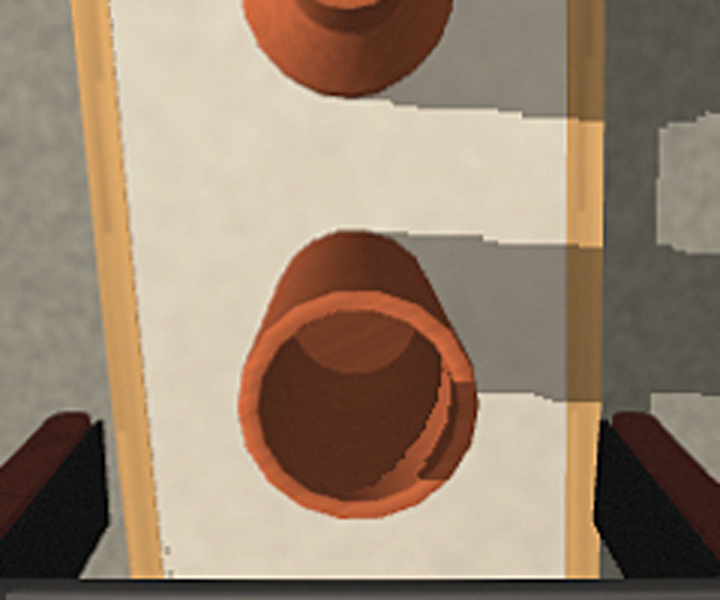

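Request:
move_arm(
  rows=[
    [0.3,-1,-35,0,-1],
    [0.3,-1,-75,0,-1],
    [0.3,-1,-94,0,-1],
    [0.3,-1,-95,0,-1],
    [0.3,-1,-95,0,-0.4],
    [0.3,-1,-95,0,-0.1],
    [0.3,-1,-95,0,1],
    [0.3,-1,-95,0,1],
    [0.3,-1,-95,0,1],
    [0.3,-1,-95,0,1],
    [0.3,-1,-95,0,1],
  ],
)

```text
t: 41.35
ee_pos: [466.7, -348.7, 77.6]
orientation: [-2.219, 0.046, 2.186]
ft_force: [-0.7, -1.3, 6.4]
width: 53.9
```

Request:
move_arm(
  rows=[
    [0,0,30,0,1],
    [0,0,80,0,1],
    [3,20,120,0,1],
    [8,70,120,0,1],
    [14,125,120,0,1],
    [20,180,120,0,1],
    [26,235,120,0,1],
    [32,290,120,0,1],
    [38,345,120,0,1],
    [43,390,120,0,1],
    [43,396,80,0,1],
    [43,396,40,0,1],
  ],
)

```text
t: 42.85
ee_pos: [509.5, 48.5, 116.7]
orientation: [-2.22, 0.044, 2.186]
ft_force: [0.5, 0.4, -1.5]
width: 53.8
```

Request:
move_arm(
  rows=[
    [0,0,-15,0,1],
    [0,0,-15,0,1],
    [0,0,-15,0,1],
    [0,0,-15,0,1],
  ],
)

```text
t: 43.35
ee_pos: [510.5, 48.4, 103.0]
orientation: [-2.222, 0.044, 2.183]
ft_force: [-0.5, 0.0, -2.5]
width: 53.7
```

Request:
move_arm(
  rows=[
    [-0.6,-0.7,-8,0,1],
    [-0.6,-0.7,-15,0,1],
    [-0.6,-0.7,-21,0,1],
    [-0.6,-0.7,-22,0,1],
    [-0.6,-0.7,-22,0,1],
    [-0.6,-0.7,-22,0,1],
  ],
)

```text
t: 44.1
ee_pos: [510.1, 47.7, 81.2]
orientation: [-2.223, 0.044, 2.183]
ft_force: [-0.1, 1.2, -1.2]
width: 53.5
```

Request:
move_arm(
  rows=[
    [-0.2,0,-1,0,1],
    [-0.2,0,-2,0,1],
    [-0.2,0,-3,0,1],
    [-0.2,0,-3,0,1],
  ],
)

```text
t: 44.6
ee_pos: [509.7, 47.7, 78.1]
orientation: [-2.223, 0.044, 2.183]
ft_force: [-0.4, -1.0, -2.8]
width: 53.8
```

Request:
move_arm(
  rows=[
    [0.1,0,-1,0,1],
    [0.1,0,-1,0,1],
    [0.1,0,-1,0,1],
  ],
)

```text
t: 44.98
ee_pos: [510.1, 47.6, 77.5]
orientation: [-2.223, 0.044, 2.183]
ft_force: [-0.9, -0.7, 5.7]
width: 53.9
```

Request:
move_arm(
  rows=[
    [0,0,0.3,0,0.1],
    [0,0,0.3,0,-0.4],
    [0,0,0.3,0,-1],
    [0,0,0.3,0,-1],
    [0,0,0.3,0,-1],
    [0,0,50,0,-1],
    [0,0,92,0,-1],
    [0,0,92,0,-1],
    [0,0,92,0,-1],
  ],
)

```text
t: 46.1
ee_pos: [509.7, 47.6, 169.1]
orientation: [-2.223, 0.044, 2.183]
ft_force: [-0.4, -0.1, -0.0]
width: 87.8
```

Run:
```python
from h import *
o=ctrl.get_obs();im=get_image('wrist')
M=R.from_rotvec(o['orientation']).as_matrix()
print(o['t'],o['ee_pos'],np.arctan2(M[1,1],M[0,1]))
cv2.imwrite('pics/w17.png',cv2.resize(im[100:300,160:400],None,fx=3,fy=3,interpolation=cv2.INTER_CUBIC))
```

```text
46.1 [509.67433869  47.59544087 169.1167791 ] -1.6089618462310136
```

View pics/w17.png

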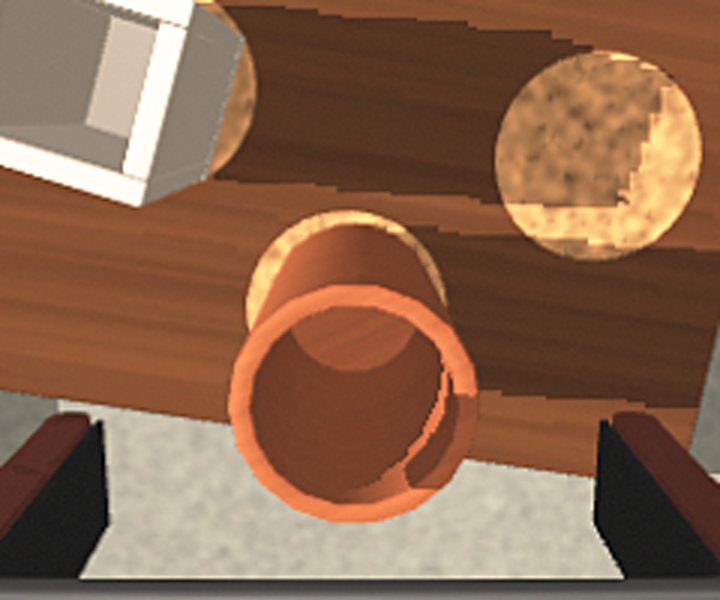

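Run:
```python
import cv2,numpy as np
a=cv2.imread('pics/w5.png')[0:260,0:270];b=cv2.imread('pics/w17.png')[0:260,0:270]
cv2.imwrite('pics/cmp.png',cv2.resize(np.hstack([a,b]),None,fx=1.45,fy=1.45))
a=cv2.imread('pics/w7.png')[190:560,200:500];b=cv2.imread('pics/w15.png')[190:560,200:500]
cv2.imwrite('pics/cmp2.png',cv2.resize(np.hstack([a,b]),None,fx=1.3,fy=1.3))
```

```text
(no output)
```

View pics/cmp.png

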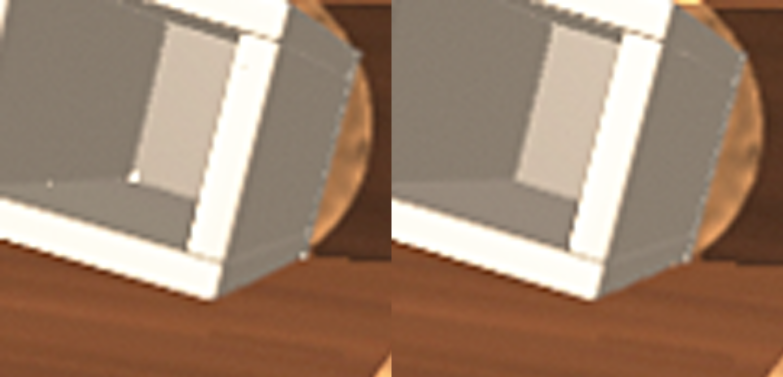

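View pics/cmp2.png

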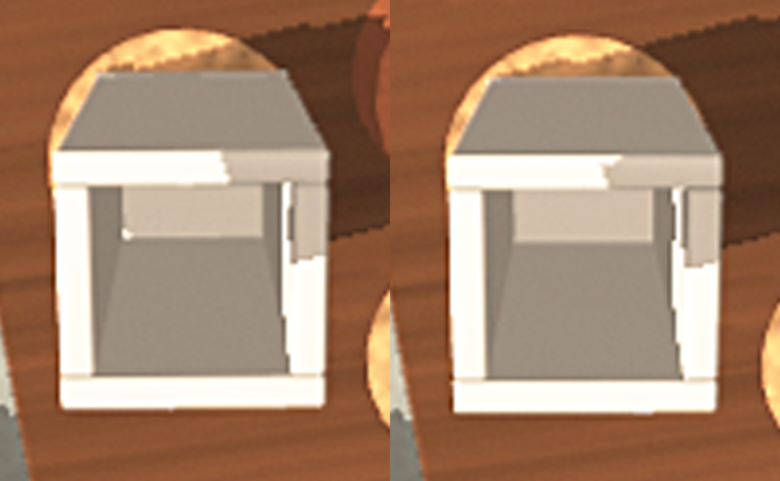

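Request:
move_arm(
  rows=[
    [0,0,60,0,-1],
    [0,0,100,0,-1],
    [7,-50,100,0,-1],
    [15,-110,100,0,-1],
    [23,-170,100,0,-1],
    [31,-230,100,0,-1],
    [39,-290,100,0,-1],
    [47,-345,100,0,-1],
    [56,-395,100,0,-1],
    [56,-400,100,0,-1],
    [56,-400,100,0,-1],
    [56,-400,100,0,-1],
  ],
)

```text
t: 47.65
ee_pos: [565.0, -350.8, 267.9]
orientation: [-2.22, 0.042, 2.186]
ft_force: [-0.2, 0.0, -0.0]
width: 88.1
```

Request:
move_arm(
  rows=[
    [0,0,-50,0,-1],
    [0,0,-95,0,-1],
    [0,0,-98,0,-1],
    [0,0,-98,0,-1],
    [0,0,-98,0,-1],
  ],
)

```text
t: 48.28
ee_pos: [566.3, -351.3, 172.4]
orientation: [-2.225, 0.044, 2.184]
ft_force: [0.1, 0.5, -0.5]
width: 88.1
```

Run:
```python
from h import *
o=ctrl.get_obs();im=get_image('wrist')
print(o['t'],o['ee_pos'],o['orientation'])
e=o['ee_pos'];print(proj('wrist',[[e[0],e[1],150]],o))
cv2.imwrite('pics/w18.png',cv2.resize(im[130:280,180:380],None,fx=4,fy=4,interpolation=cv2.INTER_CUBIC))
```

```text
48.275 [ 566.32360979 -351.30825166  172.40160388] [-2.22480972  0.04367038  2.18372681]
[[278.81682552 243.55985288]]
```

View pics/w18.png

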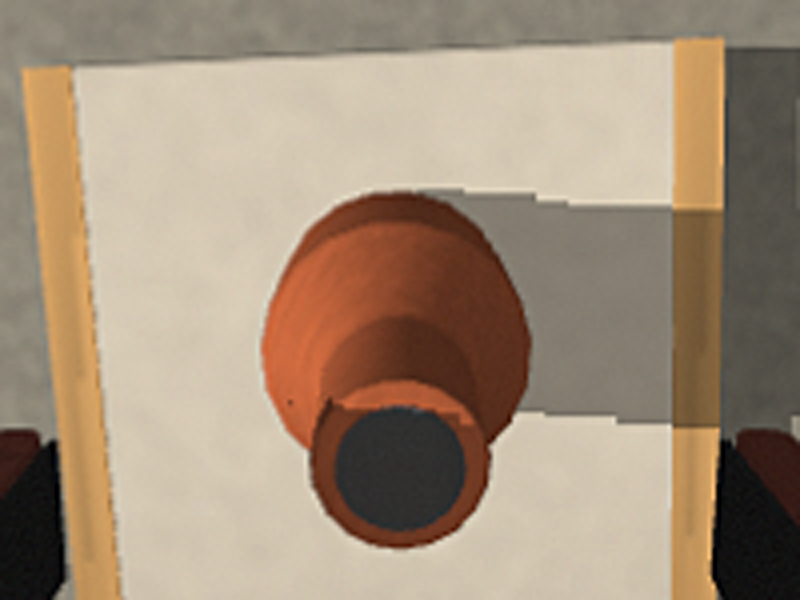

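Request:
move_arm(
  rows=[
    [-1.2,-0.8,-25,0,-1],
    [-1.2,-0.8,-50,0,-1],
    [-1.2,-0.8,-58,0,-1],
    [-1.2,-0.8,-58,0,-1],
    [-1.2,-0.8,-58,0,0],
    [-1.2,-0.8,-58,0,0.3],
    [-1.2,-0.8,-58,0,1],
    [-1.2,-0.8,-58,0,1],
    [-1.2,-0.8,-58,0,1],
    [-1.2,-0.8,-58,0,1],
    [-1.2,-0.8,-58,0,1],
    [-1.2,-0.8,-58,0,1],
  ],
)

```text
t: 49.82
ee_pos: [564.9, -352.2, 114.2]
orientation: [-2.224, 0.044, 2.184]
ft_force: [0.6, -0.7, -0.0]
width: 27.8
```

Request:
move_arm(
  rows=[
    [0,0,0,0,1],
    [0,0,0,0,1],
  ],
)

```text
t: 50.08
ee_pos: [565.0, -352.2, 114.2]
orientation: [-2.225, 0.044, 2.184]
ft_force: [-0.3, -0.1, -0.6]
width: 27.6
```

Request:
move_arm(
  rows=[
    [0,0,30,0,1],
    [0,0,80,0,1],
    [0,0,130,0,1],
    [0,25,140,0,1],
    [-2,75,140,0,1],
    [-3,130,140,0,1],
    [-4,185,140,0,1],
    [-5,240,140,0,1],
    [-6,290,140,0,1],
    [-7.6,320,140,0,1],
    [-7.6,320,110,0,1],
    [-7.6,320,70,0,1],
  ],
)

```text
t: 51.58
ee_pos: [556.4, -30.5, 182.9]
orientation: [-2.225, 0.041, 2.185]
ft_force: [0.5, -0.4, -2.5]
width: 27.8
```

Request:
move_arm(
  rows=[
    [0,0,-20,0,1],
    [0,0,-45,0,1],
    [0,0,-55,0,1],
    [0,0,-55,0,1],
    [0,0,-55,0,1],
  ],
)

```text
t: 52.2
ee_pos: [556.8, -30.3, 128.5]
orientation: [-2.226, 0.041, 2.184]
ft_force: [-0.3, 0.9, -2.9]
width: 27.5
```

Request:
move_arm(
  rows=[
    [0.4,-2,-5,0,1],
    [0.4,-2,-9,0,1],
    [0.4,-2,-11,0,1],
    [0.4,-2,-11,0,1],
  ],
)

```text
t: 52.7
ee_pos: [557.1, -32.4, 117.3]
orientation: [-2.226, 0.041, 2.184]
ft_force: [-0.2, -0.5, -2.1]
width: 27.6
```

Request:
move_arm(
  rows=[
    [0.2,0,-1,0,1],
    [0.2,0,-2,0,1],
    [0.2,0,-3,0,1],
    [0.2,0,-3,0,1],
  ],
)

```text
t: 53.2
ee_pos: [557.2, -32.3, 114.2]
orientation: [-2.226, 0.041, 2.184]
ft_force: [-0.2, -0.4, -2.0]
width: 27.4
```

Request:
move_arm(
  rows=[
    [0,0,-1,0,1],
    [0,0,-1,0,1],
    [0,0,-1,0,1],
  ],
)

```text
t: 53.58
ee_pos: [557.6, -32.5, 114.1]
orientation: [-2.227, 0.042, 2.183]
ft_force: [-0.9, -0.2, 6.1]
width: 27.6
```

Contact. Release, lift, retreat.

Request:
move_arm(
  rows=[
    [0,0,0.3,0,0.4],
    [0,0,0.3,0,0.1],
    [0,0,0.3,0,-1],
    [0,0,0.3,0,-1],
    [0,0,0.3,0,-1],
    [0,0,0.3,0,-1],
    [0,0,40,0,-1],
    [0,0,52,0,-1],
    [0,0,52,0,-1],
    [0,0,52,0,-1],
  ],
)

```text
t: 54.82
ee_pos: [556.9, -32.4, 165.1]
orientation: [-2.225, 0.042, 2.185]
ft_force: [0.5, 0.7, 0.3]
width: 87.6
```

Run:
```python
from h import *
o=ctrl.get_obs();im=get_image('wrist')
print(o['t'],o['ee_pos'],o['orientation'])
a=cv2.imread('pics/w2.png');b=cv2.resize(im[130:280,180:380],None,fx=4,fy=4,interpolation=cv2.INTER_CUBIC)
cv2.imwrite('pics/cmp3.png',cv2.resize(np.hstack([a,b]),(800,300)))
```

```text
54.825 [556.91537725 -32.41204579 165.12119611] [-2.22515081  0.04155212  2.18471856]
```

View pics/cmp3.png

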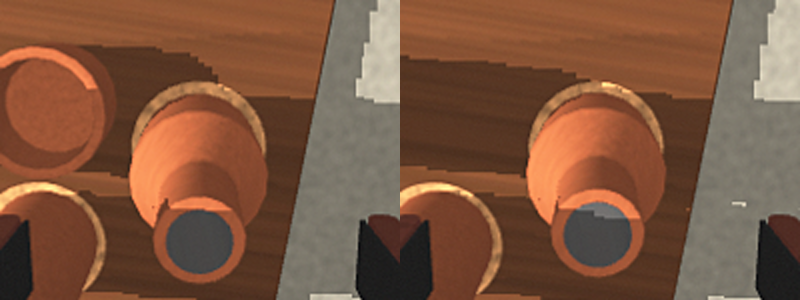

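Request:
move_arm(
  rows=[
    [0,0,60,0,-1],
    [0,0,110,0,-1],
    [-15,-50,110,0,-1],
    [-30,-110,110,0,-1],
    [-45,-170,110,0,-1],
    [-60,-230,110,0,-1],
    [-75,-290,110,0,-1],
    [-90,-350,110,0,-1],
    [-90,-400,110,0,-1],
    [-90,-400,110,0,-1],
  ],
)

```text
t: 56.12
ee_pos: [465.8, -435.2, 273.3]
orientation: [-2.221, 0.045, 2.184]
ft_force: [-0.3, -0.5, -1.1]
width: 87.9
```

Run:
```python
from h import *
o=ctrl.get_obs();print(o['t'],o['ee_pos'])
im=get_image('top');cv2.imwrite('pics/t20.png',im);s=get_image('side');cv2.imwrite('pics/s20.png',s)
a=cv2.imread('pics/top0.png')
cv2.imwrite('pics/c20.png',cv2.resize(np.vstack([np.hstack([a[190:285,210:325],im[190:285,210:325]])]),None,fx=3.4,fy=3.4,interpolation=cv2.INTER_CUBIC))
```

```text
56.125 [ 465.82366134 -435.24271176  273.27342212]
```

View pics/c20.png

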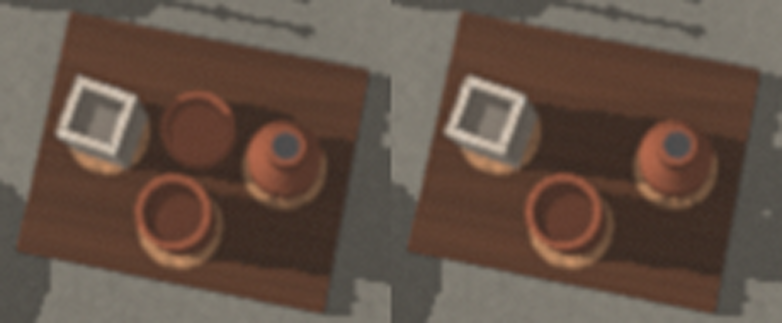

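View pics/s20.png

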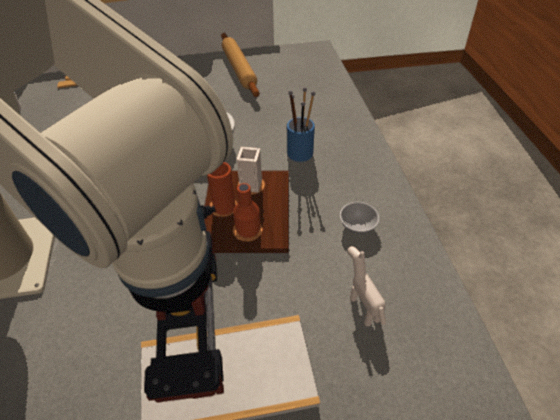

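View pics/t20.png

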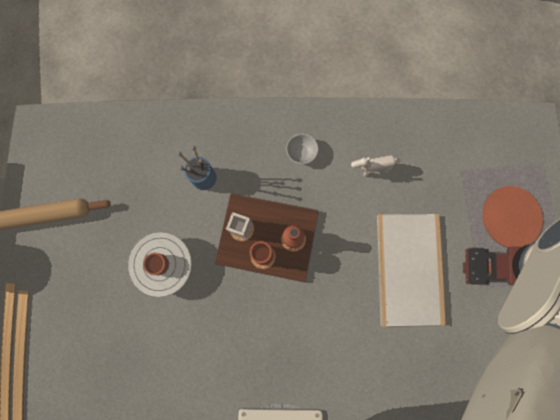

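```bash
python3 -c "
from workcell import ctrl
print(ctrl.close_job())"
```

```text
the job is handed in; nothing more can be done
None
```

I've handed the job in at about 56 s, with the arm clear of everything. The order was as asked: bottle vase, tumbler and square vase to the side board, then the dish to the banding wheel, then the three pots back to their own spots.

My last checks, from camera views compared before and after:
- **Tumbler and bottle vase:** both stand upright, back to within about 1 mm or less of where they started.
- **Square vase:** it stands upright, but about 1.3 mm from its start position, roughly in +y. It agreed in two views and I left it rather than risk nudging it.
- **Dish:** it did not visibly move while the pots were taken away. It now stands about 1–2 mm from the wheel's centre.
- **Brush jar, steel bowl and horse:** they look unmoved.

The fixed top camera and the wrist camera disagreed by about 3–5 mm. I took positions from close-up wrist views and from the poses where I gripped each pot. The highest force I read was about 8 N, at touch-down.

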